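Set the tilt of a carving stand to its index

TASK

Set the tilt of the carving stand: with the fingertips, gently press down the free corner of its sprung plate until the pointer stands at the tip of the index tab on the quadrant scale, without pushing it well past, then let go so that the plate stays at that tilt. Press on the bare plate, not on the carving, leave the index tab where it is set, pinch and pick up nothing, and leave the tools and wood around the stand where they are.

Things in the scene. Friction and masses are not known exactly. Their poses are not given: they have to be found in the camera images.
- stand: Stand bolted to the bench (sizes in mm): grey base 250 (x) by 240 (y) by 10, two hinge cheeks, white quadrant scale upright at the +x end, 230 high, a tick every 2 degrees. Origin: centre of the base's underside. The plate's hinge line runs along the stand's x at y = +85, z = +110; the plate reaches from it towards -y. Black star knob on the pin: drag setting, not needed.
- plate: Sprung aluminium plate, 200 (x) by 192 by 10. Origin on the hinge line, mid-length; -y runs to the free edge (y = -192), z is its normal, top face at z = +5. Starts 16 to 25 degrees above level, free edge high; pressed there it swings down (to 18 below level at most). Springs push back, but friction holds it where it is left: it yields at 6 to 11 N near the free edge and stays when let go.
- press_corner (a point): Point on the plate's top face at its bare free corner far from the scale, 20 mm from the side edge, 22 mm from the free edge (plate x = -80, y = -170, z = +5). The bare corner is about 40 (x) by 55 (y) mm. Axes as the plate's.
- pointer_tip (a point): Tip of the dark steel pointer, a tapering rod 9 mm thick on the plate's +x side, in front of the scale, 206 mm from the hinge line (plate x = +125, y = -206, z = 0). Moves with the plate; axes as the plate's.
- index_tip (a point): Inward tip of the index tab, a dark steel rider (14 x 14 x 18 mm) on the scale's outer rim: the mark. 212 mm from the hinge line, seen from it 4 degrees above to 10 below level. x along the hinge, y along the radius to the hinge, z along the scale, upwards. The pointer is at the mark when both lie on one radius (its tip then ends 6 mm short of this one). Held by friction only.
- carving: Limewood relief rosette, 120 (x) by 96 (y) by 31 mm high, screwed to the middle of the plate's top face: 40 mm from its side edges, 58 mm from its free edge. Origin under its centre (plate x = 0, y = -86, z = +5). Not to be touched.
- mallet: Loose round carver's mallet standing on its head, 84 mm across, 240 mm high with the handle up, 0.55 kg. Origin: centre of its underside.
- figure: Loose roughed-out wooden figure, 60 by 60 by 110 mm high. Origin: centre of its underside.
- offcut: Loose limewood offcut, 85 by 55 by 42 mm high. Origin: centre of its underside.
- gouge: Loose gouge lying on the bench beside the stand's -x end, 250 mm long along its x, 27 mm thick handle to -x, steel blade to +x. Origin below the ferrule, at bench level.

How it is judged:
By the outcome, as a careful person would: the job done as asked, in the order asked, and still so for the second after the job is handed in, with the robot touching nothing.
It also fails if it takes over 45 s, if anything falls off the work surface, if the arm or the gripper's body presses on something with over 40 N, if the wrist force passes 120 N, or if a joint passes its speed limit or range.

ROBOT

A 7-joint arm with a two-finger parallel gripper is mounted at the origin on the work surface. World frame = base frame: x ahead of the robot, y to its left, z up, the work surface at z = 0. Lengths are in m, angles in rad, forces in N, time in s.
With the tool pointing down it reaches from about 0.35 to 0.9 m from the base axis. Payload 7.2 kg.
Tool frame: the origin (TCP) lies between the finger pads; the fingertips stand r.tip_extent ahead of it and the grasp point (between the pads) lies 6 mm ahead of it (r.tip_extent is the distance from the TCP to the fingertips, in m); z points along the fingers, y is the line along which they close (so a half turn about z gives the same grasp; the last joint's range is limited). The gripper opens to 88 mm and grips with 3 to 60 N. Pads are 20 mm wide; open, the fingers measure 115 mm over their backs; the gripper's body (75 mm by 178 mm) begins 61 mm behind the grasp point.
Start: joints at [1.114, 0.411, -0.013, 1.596, 0.006, 1.134, -0.082], TCP at [0.237, -0.578, 0.248] pointing down, gripper open.
Joint ranges: [-2.95, 2.95], [-0.29, 1.99], [-1.47, 1.44], [0.14, 2.54], [-1.03, 4.17], [0.13, 1.85], [-2.86, 2.86]. Speed limits (rad/s): [2.39, 2.39, 3.01, 3.01, 3.14, 3.14, 3.14].

INTERFACE

Orientations are given as a 3x3 rotation matrix whose columns are the frame's x, y, z axes.
In Python, from cell import sensors, get_image, camera_info, r, finder gives the robot as it stands. The module is installed in compiled form; this text tells all that it offers.
- The arm moves only by the shell command python3 -m handwheel 'ROWS' [FORCE]. ROWS is text: rows parted by semicolons, each of 7 numbers parted by spaces: the shift along the tool's x, y, z in cm, then the turn, a rotation vector about the tool's x, y, z in degrees, then the opening, from 0 (shut) to 1 (fully open). A call has 1 to 20 rows; each row is the pose to reach, as a shift and turn from the pose commanded when the call began, along the tool's axes at that moment; what a row does not reach only later rows make up. A row lasts 1/12 s, in which the tool goes at most 41.7 mm and 7.16 degrees, less where a joint would pass 70% of its speed; a pose out of reach is approached as far as the arm can. A call with a gripper value outside its range is refused whole. The fingers move at their own pace and stop on an object; FORCE is the grip in N (left out, the last holds). Time passes only in rows, so rows that repeat a pose let the fingers close. It gives the time, the measured TCP pose, the force, the opening and the grip force at its end, in the units of the state.
- sensors.read_state(): the state, without advancing time (a new reading comes with each control period).
- get_image(name): name is "scene" or "top"; returns the picture (400x640x3 uint8, red, green, blue); there is no depth.
- camera_info(name): a dict with "fx", "fy", "cx", "cy" (pixels), "extrinsics" (4x4, takes a point from world to camera coordinates). Camera axes: x right, y up, looking along -z (the intrinsics and any distortion apply to the point x, -y, -z); pixel columns grow to the right and rows downward; lengths in m; the calibration is good to about 2 mm. A picture is of the moment at which its call begins. camera_info takes no time and is no camera call.
- r.close_job(): hands the job in; it is judged then, once.
Trained networks look in the newest picture that a camera, given by its name, has taken for a name from the list of things; names that differ only in an ending like _2 or _b are one class to them, and where a whole thing is asked for, a point or a joint stands for the part that bears it (a point fixed in the world has none). Each returns a list of dicts, best first, with "p" (0 to 1); they miss things now and then, are a little off and sometimes report something else, mostly with a low value. They report only what shows in the picture. A call takes as long as a camera call.
- finder.find_in(camera, query): "location" ([x, y, z] in m, in world coordinates, good to about 4 mm: the middle of the surface that is visible of it).
The state is a dict: "time": time; "joint_pos": joint angles; "qd": joint speeds; "tau": joint torques, N m; "eef_pos": TCP position; "tcp_rot": TCP orientation; "wrist_force": force on the tool from outside, world axes, zero at the start; "wrist_torque": the same for the moment, N m; "gripper_width": finger opening in m; "gripper_force": force on a finger pad.
Only numpy, scipy, OpenCV 4.12 (cv2) and the standard library are available. Lean on these libraries where they do the work, as an engineer would, in place of code of your own. Each camera call takes 0.05 s, during which the arm holds its last target. There are 200 camera calls.

## Working session

There is one attempt and no reset: what is moved stays moved. The work goes in short steps, Python scripts to look and compute and a shell command to move; the robot and the scene stay as the last step left them, time stands still between calls to the robot, and variables do not carry over. Pictures are saved under pics/ and viewed, at most 10 in all, crops included, and the job is handed in when it is done.

```bash
mkdir -p pics
python3 - <<'E'
from cell import *
import cv2,numpy as np
for c in("scene","top"):
    cv2.imwrite(f"pics/{c}0.png",get_image(c)[:,:,::-1])
    i=camera_info(c);print(c,{k:(np.round(v,3).tolist()) for k,v in i.items()})
    for q in("stand","plate","press_corner","pointer_tip","index_tip","carving","mallet","figure","offcut","gouge"):
        print(q,[(np.round(d["location"],3).tolist(),round(d["p"],2)) for d in finder.find_in(c,q)[:2]])
s=sensors.read_state();print(s["time"],s["eef_pos"],s["tcp_rot"],s["wrist_force"],r.tip_extent)
E
```

```text
scene {'fx': 404.728, 'fy': 404.728, 'cx': 318.599, 'cy': 195.183, 'extrinsics': [[-0.159, 0.987, 0.023, 0.044], [-0.516, -0.104, 0.85, 0.192], [0.841, 0.123, 0.526, -1.567], [0.0, 0.0, 0.0, 1.0]]}
stand [([0.639, 0.077, 0.068], 0.65)]
plate [([0.601, 0.071, 0.174], 0.72), ([0.584, 0.292, 0.04], 0.63)]
press_corner [([0.595, 0.069, 0.172], 0.62)]
pointer_tip [([0.604, 0.074, 0.17], 0.65)]
index_tip []
carving [([0.599, 0.088, 0.17], 0.65)]
mallet [([0.665, -0.142, 0.099], 0.94), ([0.584, 0.289, 0.039], 0.55)]
figure [([0.439, 0.236, 0.057], 0.89), ([0.665, -0.144, 0.099], 0.22)]
offcut [([0.585, 0.293, 0.04], 0.56)]
gouge [([0.452, -0.06, 0.014], 0.38)]
top {'fx': 467.543, 'fy': 467.543, 'cx': 322.135, 'cy': 203.909, 'extrinsics': [[0.001, -1.0, -0.025, 0.057], [0.998, -0.001, 0.067, -0.609], [-0.067, -0.025, 0.997, -1.251], [0.0, 0.0, 0.0, 1.0]]}
stand [([0.579, 0.066, 0.154], 0.94)]
plate [([0.58, 0.063, 0.164], 0.9)]
press_corner [([0.582, 0.062, 0.173], 0.73)]
pointer_tip [([0.583, 0.06, 0.171], 0.83)]
index_tip [([0.744, -0.015, 0.112], 0.46)]
carving [([0.574, 0.081, 0.173], 0.66), ([0.582, 0.062, 0.171], 0.42)]
mallet [([0.634, -0.145, 0.112], 0.82)]
figure [([0.424, 0.225, 0.076], 0.75)]
offcut [([0.567, 0.285, 0.041], 0.8)]
gouge [([0.418, 0.008, 0.018], 0.62)]
1.1 [ 0.23692425 -0.57835883  0.24764639] [[ 9.25359729e-01  3.79090190e-01  1.11730488e-05]
 [ 3.79090190e-01 -9.25359728e-01 -2.76773407e-05]
 [-1.53118969e-07  2.98470897e-05 -1.00000000e+00]] [-0.1332191  -0.36990631 -1.13888706] 0.025
```

View pics/scene0.png

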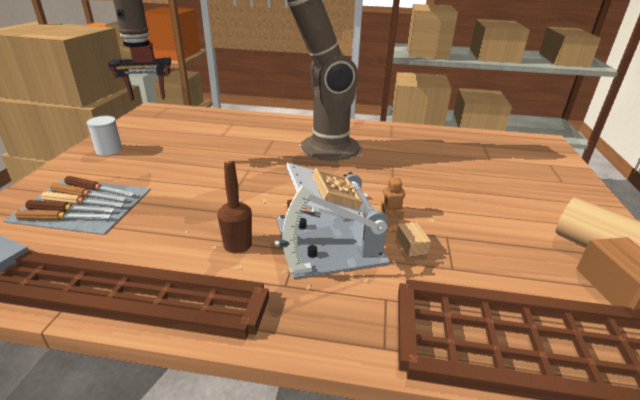

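View pics/top0.png

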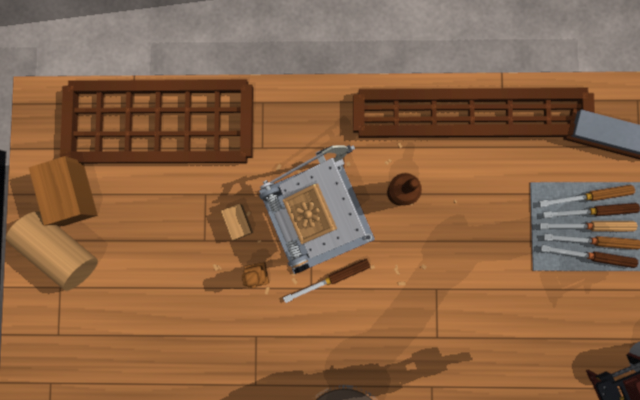

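The scene view shows the stand at about (330,225), with the mallet at (235,215). The top view shows the hinge on the left, the free edge running from (335,160) to (372,237), and the press corner near (365,235). I'll zoom in for the fit.

Run:
```python
import cv2
a=cv2.imread("pics/top0.png")[135:285,240:440];cv2.imwrite("pics/t1.png",cv2.resize(a,None,fx=4,fy=4,interpolation=cv2.INTER_CUBIC))
a=cv2.imread("pics/scene0.png")[155:280,265:400];cv2.imwrite("pics/s1.png",cv2.resize(a,None,fx=4.8,fy=4.8,interpolation=cv2.INTER_CUBIC)[:600])
```

```text
(no output)
```

View pics/t1.png

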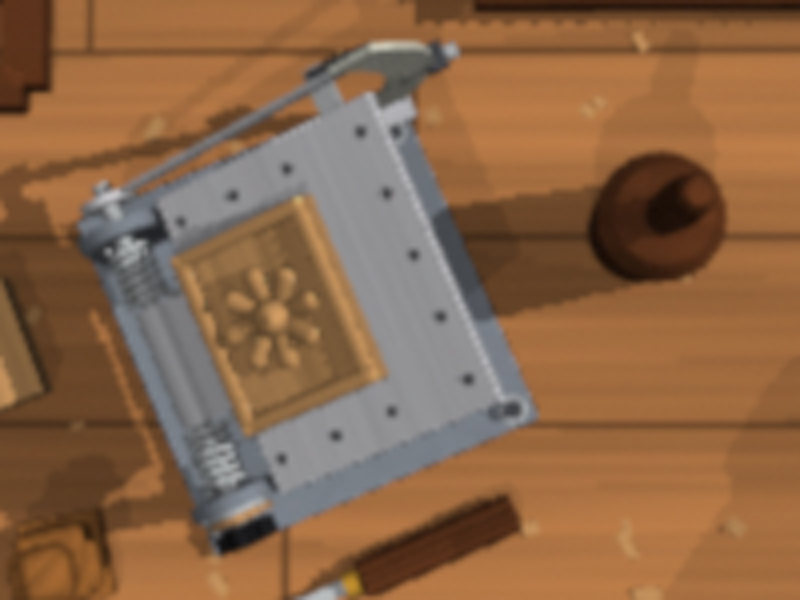

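View pics/s1.png

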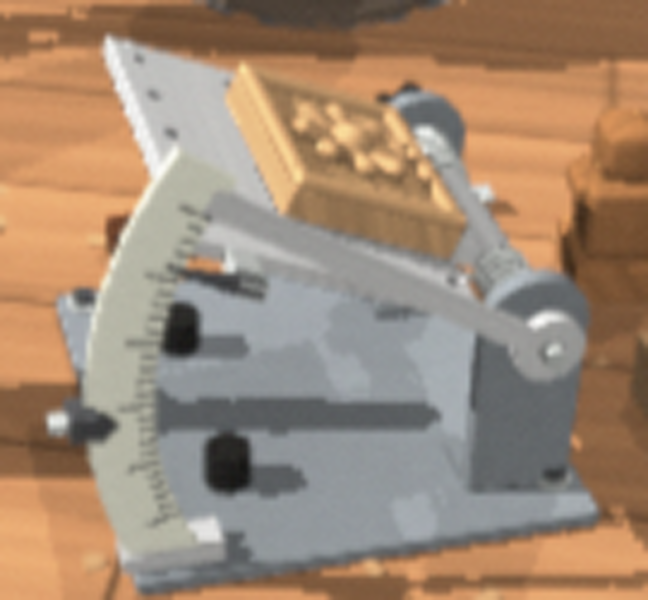

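The top crop shows the plate's free edge running from (372,92) to (500,405), and the base corner at (538,413). In the scene crop the index tab tip is near (118,425) and the pointer rod runs from (550,345) to about (210,205). Next I'll fit the stand pose, tilt and index angle.

```bash
cat > h.py <<'E'
import numpy as np
from cell import *
from scipy.optimize import least_squares
I={c:camera_info(c) for c in("scene","top")}
def proj(c,P):
    i=I[c];E=np.array(i["extrinsics"]);p=E[:3,:3]@P+E[:3,3]
    return np.array([i["cx"]+i["fx"]*p[0]/-p[2],i["cy"]-i["fy"]*p[1]/-p[2]])
def stand(v,P):
    c,s=np.cos(v[2]),np.sin(v[2]);P=np.array(P)/1000
    return np.array([v[0]+c*P[0]-s*P[1],v[1]+s*P[0]+c*P[1],P[2]])
def plate(v,P,t):  # tilt t: free edge (-y) up
    c,s=np.cos(t),np.sin(t);x,y,z=P
    return stand(v,[x,85+c*y+s*z,110-s*y+c*z])
def tp(a,b): return np.array([(a+.5)/4-.5+240,(b+.5)/4-.5+135])
def sc(a,b): return np.array([(a+.5)/4.8-.5+265,(b+.5)/4.8-.5+155])
E
cat > fit.py <<'E'
from h import *
np.set_printoptions(precision=4,suppress=True)
obs=[("top",tp(538,413),0,(-125,-120,10)),("scene",sc(140,592),0,(125,-120,0)),("scene",sc(597,517),0,(125,120,0)),
("top",tp(374,93),1,(100,-192,5)),("top",tp(502,405),1,(-100,-192,5)),("scene",sc(108,36),1,(-100,-192,5)),
("top",tp(302,195),1,(60,-134,20)),("top",tp(385,375),1,(-60,-134,20)),("scene",sc(228,95),1,(-60*-1*-1,-134,20)) if 0 else ("top",tp(245,432),1,(-60,-38,20))]
def f(v):return np.concatenate([proj(c,plate(v,P,v[3]) if k else stand(v,P))-o for c,o,k,P in obs])
s=least_squares(f,[.6,.06,1.1,.35],loss="soft_l1");v=s.x
print(v,np.degrees(v[2:4]),s.cost);print(f(v).reshape(-1,2).round(1).tolist())
np.save("v.npy",v)
def inv(c,p):
    if c=="top": return ((p-[240,135]+.5)*4-.5).round(0)
    return ((p-[265,155]+.5)*4.8-.5).round(0)
for n,P in dict(press=(-80,-170,5),pt=(125,-206,0),pr=(125,0,0)).items():
    W=plate(v,P,v[3]);print(n,W,inv("top",proj("top",W)),inv("scene",proj("scene",W)))
for a in(4,0,-5,-10,-13):
    W=plate(v,(125,-212,0),np.radians(a));print(a,inv("top",proj("top",W)),inv("scene",proj("scene",W)))
E
python3 fit.py
```

```text
[0.5805 0.0755 0.4065 0.3776] [23.2921 21.6346] 4.975913225650505
[[-0.2, 1.4], [-1.0, 0.3], [0.0, 0.9], [-1.8, -0.2], [-0.1, -1.0], [-1.0, 0.3], [0.1, -0.2], [-0.8, 0.9], [0.7, 1.3]]
press [ 0.5352 -0.0215  0.1773] [455. 384.] [148.  65.]
pt [0.7374 0.0271 0.1859] [373.  44.] [161. 272.]
pr [0.6617 0.203  0.11  ] [ 97. 186.] [555. 356.]
4 [402.  50.] [118. 390.]
0 [403.  54.] [118. 416.]
-5 [401.  60.] [120. 447.]
-10 [398.  67.] [126. 478.]
-13 [394.  71.] [131. 495.]
```

The pose fit agrees to about 1 px. The dark pointer tip sits where the fit predicts it, and the index is near -1.5°. Next I move above the corner with the fingers shut and the long axis of the gripper along the stand's x.

```bash
python3 -m handwheel '1 -0.8 -0.5 0 0 -2 0; 2.9 -2.4 -1 0 0 -5 0; 5.8 -4.8 -2 0 0 -11 0; 8.8 -7.2 -3 0 0 -16 0; 11.7 -9.6 -4 0 0 -22 0; 15.1 -12.5 -4 0 0 -28 0; 18.3 -15.1 -4 0 0 -34 0; 21.4 -17.7 -4 0 0 -40 0; 24.4 -20.1 -4 0 0 -46 0; 27.5 -22.7 -4 0 0 -51 0; 30.7 -25.3 -4 0 0 -57 0; 33.6 -27.7 -4 0 0 -63 0; 36.5 -30.2 -4 0 0 -68 0; 39.4 -32.6 -4 0 0 -74 0; 42.4 -35 -4 0 0 -79 0; 44.8 -37 -4 0 0 -84 0; 46.8 -38.6 -4 0 0 -87 0; 48 -39.6 -4 0 0 -90 0; 48.7 -40.2 -4 0 0 -91 0; 48.7 -40.2 -4 0 0 -91 0' 20
python3 - <<'E'
from h import *
import cv2
cv2.imwrite("pics/t2.png",cv2.resize(get_image("top")[100:300,220:460,::-1],None,fx=3,fy=3))
s=sensors.read_state();print(s["joint_pos"],s["tcp_rot"],s["gripper_width"],s["wrist_force"])
E
```

```text
time: 2.77
eef_pos: [0.5353, -0.0201, 0.2877]
tcp_rot: [[-0.398, 0.917, 0.0], [0.917, 0.398, 0.0], [0.0, 0.0, -1.0]]
wrist_force: [0.1, 0.4, -0.0]
gripper_width: 0.0006
gripper_force: 0.0
[ 0.44124094  0.28410709 -0.60421075  1.72908825  0.17328608  1.18247047
  0.1962887 ] [[-3.95425566e-01  9.18497927e-01 -4.23876276e-04]
 [ 9.18498001e-01  3.95425408e-01 -4.09696829e-04]
 [-2.08694239e-04 -5.51334113e-04 -9.99999826e-01]] 0.0004893703654790009 [-0.45315864 -1.39487993 -0.14031148]
```

View pics/t2.png

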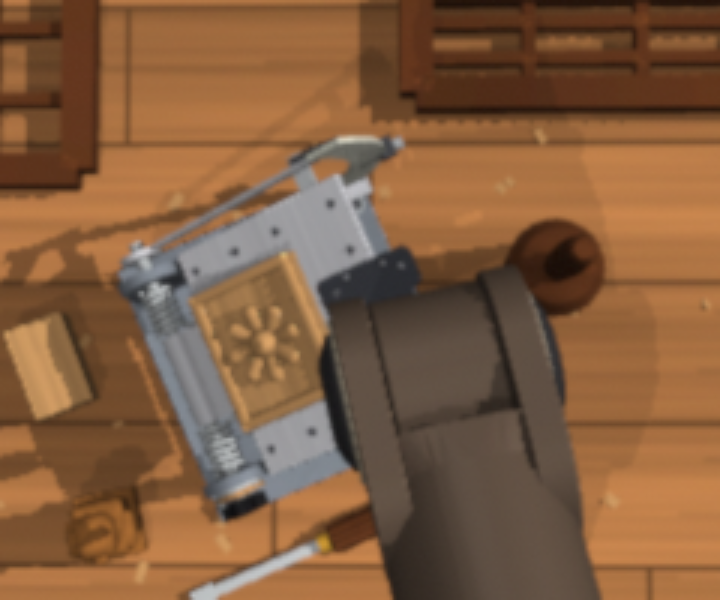

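The gripper is over the free corner, clear of the carving and the mallet. I'll come down to the plate and start pressing slowly.

```bash
python3 -m handwheel '0 0 1 0 0 0 0; 0 0 3 0 0 0 0; 0 0 5 0 0 0 0; 0 0 6.5 0 0 0 0; 0 0 7.2 0 0 0 0; 0 0 7.5 0 0 0 0; 0 0 7.7 0 0 0 0; 0 0 7.9 0 0 0 0; 0 0 8.1 0 0 0 0; 0 0 8.3 0 0 0 0; 0 0 8.5 0 0 0 0; 0 0 8.7 0 0 0 0; 0 0 8.9 0 0 0 0; 0 0 9 0 0 0 0; 0 0 9 0 0 0 0'
cat > look.py <<'E'
import sys
from h import *
import cv2
im=get_image("scene");a=im[155:280,265:400,::-1]
cv2.imwrite(sys.argv[1],cv2.resize(a,None,fx=4.8,fy=4.8,interpolation=cv2.INTER_CUBIC))
s=sensors.read_state();print(s["time"],s["eef_pos"],s["wrist_force"])
E
python3 look.py pics/s2.png
```

```text
time: 4.07
eef_pos: [0.5365, -0.0232, 0.1994]
tcp_rot: [[-0.393, 0.919, 0.004], [0.919, 0.393, -0.002], [-0.003, 0.003, -1.0]]
wrist_force: [-0.7, -2.6, 6.7]
gripper_width: 0.0004
gripper_force: 2.6
4.1167 [ 0.5364959  -0.02317045  0.19943551] [-0.02890299 -2.05455195  5.66734767]
```

View pics/s2.png

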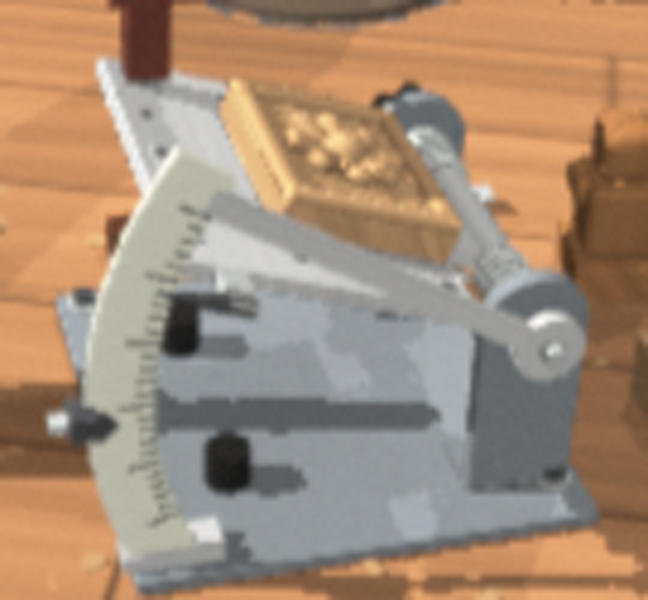

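The plate yields at about 6 N: its corner has dropped to (98,62) and the pointer tip is at about (160,297). The index is still at (118,425). I'll follow the arc to about 2–3° above the mark.

```bash
python3 -m handwheel '0 0 0.2 0 0 0 0; -0.2 0 0.5 0 0 0 0; -0.3 0 0.8 0 0 0 0; -0.4 0 1.1 0 0 0 0; -0.5 0 1.4 0 0 0 0; -0.6 0 1.7 0 0 0 0; -0.7 0 2 0 0 0 0; -0.8 0 2.3 0 0 0 0; -0.8 0 2.6 0 0 0 0; -0.9 0 2.9 0 0 0 0; -1 0 3.2 0 0 0 0; -1 0 3.5 0 0 0 0; -1.1 0 3.8 0 0 0 0; -1.1 0 4.1 0 0 0 0; -1.2 0 4.4 0 0 0 0; -1.2 0 4.7 0 0 0 0; -1.2 0 4.9 0 0 0 0; -1.2 0 5 0 0 0 0; -1.2 0 5 0 0 0 0'; python3 look.py pics/s3.png
```

```text
time: 5.7
eef_pos: [0.541, -0.0332, 0.1492]
tcp_rot: [[-0.394, 0.919, 0.003], [0.919, 0.394, -0.0], [-0.002, 0.003, -1.0]]
wrist_force: [-0.3, 1.6, 5.6]
gripper_width: 0.0008
gripper_force: 2.6
5.75 [ 0.54106093 -0.03323876  0.14921302] [-0.27456778  0.63226861  5.37384597]
```

View pics/s3.png

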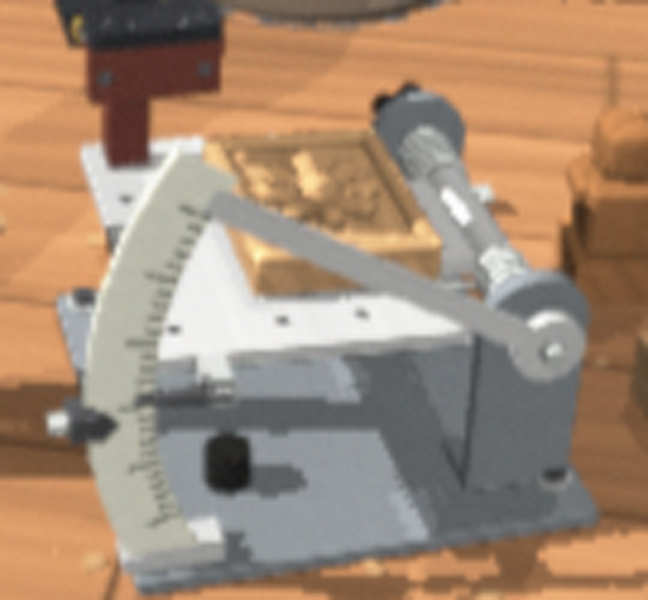

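The pointer tip is now at about (122,404) and the index tip at (118,425), so roughly 3° remain. I'll press 6 mm more and then zoom in.

```bash
python3 -m handwheel '0 0 0.1 0 0 0 0; 0 0 0.2 0 0 0 0; -0.1 0 0.3 0 0 0 0; -0.1 0 0.4 0 0 0 0; -0.1 0 0.5 0 0 0 0; -0.1 0 0.6 0 0 0 0; -0.1 0 0.6 0 0 0 0'
python3 - <<'E'
from h import *
import cv2
v=np.load("v.npy")
im=get_image("scene").astype(float)
for _ in range(5): im+=get_image("scene")
im=(im/6).astype(np.uint8);cv2.imwrite("pics/s4full.png",im[:,:,::-1])
a=im[225:260,272:322,::-1];cv2.imwrite("pics/s4.png",cv2.resize(a,None,fx=16,fy=16,interpolation=cv2.INTER_CUBIC))
q=lambda p:((p-[272,225]+.5)*16-.5).round(0).tolist()
for t in(2,1,0,-1,-2,-3):print(t,[q(proj("scene",plate(v,(125,y,0),np.radians(t)))) for y in(-140,-206,-212)])
s=sensors.read_state();print(s["time"],s["eef_pos"],s["wrist_force"])
E
```

```text
time: 6.33
eef_pos: [0.5412, -0.0336, 0.1432]
tcp_rot: [[-0.394, 0.919, 0.003], [0.919, 0.394, 0.0], [-0.001, 0.003, -1.0]]
wrist_force: [-1.5, 1.9, 6.8]
gripper_width: 0.0009
gripper_force: 3.1
2 [[795.0, 169.0], [325.0, 219.0], [281.0, 224.0]]
1 [[794.0, 184.0], [324.0, 240.0], [281.0, 246.0]]
0 [[794.0, 198.0], [325.0, 261.0], [281.0, 267.0]]
-1 [[793.0, 212.0], [325.0, 282.0], [282.0, 289.0]]
-2 [[793.0, 226.0], [326.0, 303.0], [283.0, 310.0]]
-3 [[794.0, 239.0], [327.0, 323.0], [284.0, 331.0]]
6.6333 [ 0.54121083 -0.03361113  0.14321305] [-1.15761554  1.76919473  6.85273319]
```

View pics/s4.png

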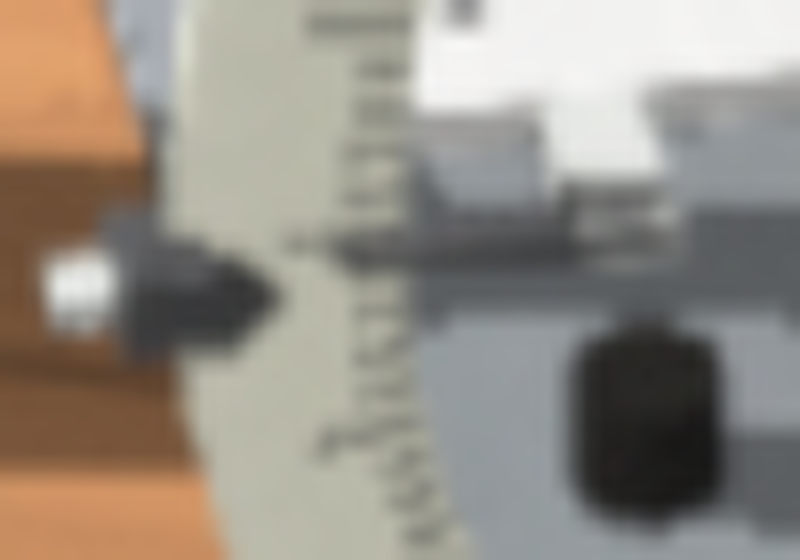

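The pointer tip is at (330,250) and the index tip at (283,297). Assuming both share the same x, about 1.9° remain. The index may sit in the scale's plane rather than the pointer's, so I'll work out its x from the ticks and from both cameras.

Run:
```python
from h import *
v=np.load("v.npy")
z4=lambda a,b:np.array([(a+.5)/16-.5+272,(b+.5)/16-.5+225])
P=lambda c,x,r,t:proj(c,plate(v,(x,-r,0),np.radians(t)))
# ticks (long, outer ends) -> scale face x, radius
tk=[(10,z4(305,22)),(0,z4(287,243)),(-10,z4(318,440))]
for off in(0,2,-2):
    s=least_squares(lambda q:np.concatenate([P("scene",q[0],q[1],t+off)-o for t,o in tk]),[120,200]);print("ticks",off,s.x,s.cost,s.fun.round(2))
# knob both views, and tab
s=least_squares(lambda q:np.concatenate([P("scene",*q)-sc(58,422),P("top",*q)-tp(450,50)]),[120,235,-2]);print("knob",s.x,s.fun.round(2))
for x in(112,115,118,121,125):
    s=least_squares(lambda q:P("scene",x,q[0],q[1])-z4(283,297),[212,-2]);print("tip",x,s.x)
s=least_squares(lambda q:P("scene",125,q[0],q[1])-z4(330,250),[206,0]);print("pointer",s.x)
```

```text
ticks 0 [119.32784757 209.95220203] 0.08673342812088863 [ 0.17 -0.05  0.08 -0.19 -0.22  0.22]
ticks 2 [128.51428137 211.69969623] 0.889599284182922 [ 0.8  -0.42  0.07 -0.22 -0.76  0.57]
ticks -2 [110.27120236 208.47013032] 0.1980888409300284 [-0.42  0.3   0.08 -0.15  0.3  -0.12]
knob [116.71004297 239.44048589  -1.24359925] [-0.61 -0.04 -0.69  0.15]
tip 112 [210.12486277  -4.27403626]
tip 115 [210.48163032  -3.60573033]
tip 118 [210.86693518  -2.93977637]
tip 121 [211.28062122  -2.27634093]
tip 125 [211.87606214  -1.39595847]
pointer [205.22748345   0.50990202]
```

The long ticks put the scale face at x≈119. The tab straddles the scale, with its front face at about 124 mm, practically in the pointer's plane, so the index is at about -1.5°. About 2° remain, which is roughly 6 mm of press.

```bash
python3 -m handwheel '0 0 0.1 0 0 0 0; 0 0 0.2 0 0 0 0; 0 0 0.3 0 0 0 0; 0 0 0.4 0 0 0 0; 0 0 0.5 0 0 0 0; 0 0 0.55 0 0 0 0; 0 0 0.55 0 0 0 0'
cat > l5.py <<'E'
from h import *
import cv2,sys
im=get_image("scene").astype(float)
for _ in range(5): im+=get_image("scene")
im=(im/6).astype(np.uint8)
a=im[225:260,272:322,::-1];cv2.imwrite(sys.argv[1],cv2.resize(a,None,fx=16,fy=16,interpolation=cv2.INTER_CUBIC))
s=sensors.read_state();print(s["time"],s["eef_pos"],s["wrist_force"])
E
python3 l5.py pics/s5.png
```

```text
time: 7.22
eef_pos: [0.5413, -0.0337, 0.1378]
tcp_rot: [[-0.394, 0.919, 0.003], [0.919, 0.394, -0.0], [-0.001, 0.003, -1.0]]
wrist_force: [-0.9, 2.1, 7.0]
gripper_width: 0.0008
gripper_force: 3.7
7.5167 [ 0.5413038  -0.03375994  0.13784258] [-1.63318949  1.28396287  7.19909949]
```

View pics/s5.png

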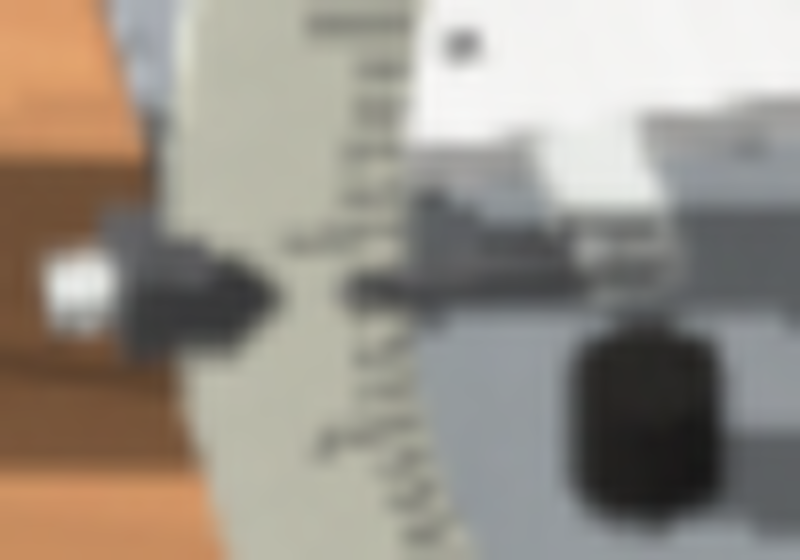

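The pointer tip is at (338,290) and the index tip at (283,297), which the model puts on one radius at -1.4°. I'll let go by rising straight up and then check that it holds.

```bash
python3 -m handwheel '0 0 -0.2 0 0 0 0; 0 0 -0.5 0 0 0 0; 0 0 -1 0 0 0 0; 0 0 -2 0 0 0 0; 0 0 -3.5 0 0 0 0; 0 0 -5.5 0 0 0 0; 0 0 -7.5 0 0 0 0; 0 0 -9.5 0 0 0 0; 0 0 -11 0 0 0 0; 0 0 -12 0 0 0 0; 0 0 -12 0 0 0 0; 0 0 -12 0 0 0 0; 0 0 -12 0 0 0 0; 0 0 -12 0 0 0 0'; python3 l5.py pics/s6.png
python3 -c "
import cv2,numpy as np
a,b=[cv2.cvtColor(cv2.imread(f'pics/s{i}.png'),6)[200:330,430:570].astype(np.float32) for i in(5,6)]
print(cv2.phaseCorrelate(a,b,cv2.createHanningWindow((140,130),cv2.CV_32F)))"
```

```text
time: 8.68
eef_pos: [0.5397, -0.0338, 0.2551]
tcp_rot: [[-0.395, 0.919, -0.002], [0.919, 0.395, 0.0], [0.001, -0.002, -1.0]]
wrist_force: [-0.5, 0.0, -0.1]
gripper_width: 0.0002
gripper_force: 0.0
8.9833 [ 0.54022451 -0.03362019  0.25579892] [-0.18554791  0.22452823  0.25465242]
((0.584344063395946, 0.681265904587832), 0.582407381505142)
```

View pics/s6.png

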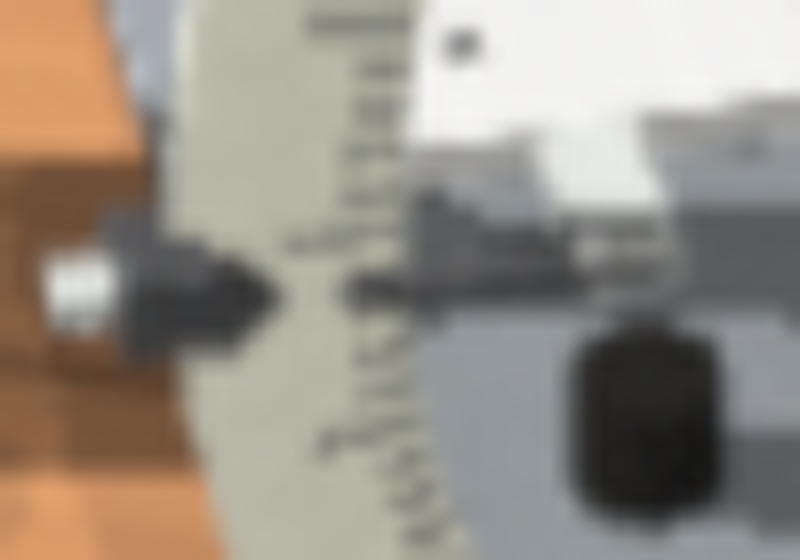

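The pointer has stayed at (338,290), level with the index tip at (283,297), and the robot is clear of everything. I'm handing it in.

```bash
python3 -c "
from cell import r
print(r.close_job())"
```

```text
the job is handed in; nothing more can be done
None
```

The plate was pressed down at its bare corner until the pointer reached the index mark, at about 1.4° below level with perhaps half a degree of camera uncertainty; it held there when let go, and the job is handed in.

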